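Hang the glued-up frame on the finishing stand's J-hooks

TASK

Take the light oak frame out of the slotted stand and hang it by its top rail on the two J-hooks of the finishing stand: bring it in sideways from the open end so that the red-tipped noses pass through the frame's opening, then lower the rail into both throats until the hooks carry it before you let go. The hooks are springy and can be clamped a little higher, lower, nearer or farther, so find them by feel and gently, and leave the dark frame and everything else on the bench where it is.

Things in the scene. Friction and masses are not known exactly. Their poses are not given: they have to be found in the camera images.
- oak_frame: the light oak frame to hang: a rectangular open frame, 220 mm wide (its y), 170 mm high (its z), all four members 24 mm wide and 18 mm thick (its x, through the frame); the opening is 172 x 122 mm; mass about 0.2 kg. Origin: middle of the lower edge, mid-thickness. At the start it stands upright in one of the stand's two slots; either frame can be in either slot
- oak_frame_hang (a point): the middle of the underside of the oak frame's top rail (mid-thickness), 146 mm above the frame's origin: the face that rests on the hooks. The rail reaches 24 mm above this point; grip it here across its 18 mm thickness, from above
- dark_frame: an identical frame in dark wood in the other slot, its top 185 mm above the bench; it stays there
- stand: fixed plywood stand, 210 mm (x) by 200 mm (y), 55 mm high, origin in the middle of its underside. Two slots along its y, at x = -45 and +45 mm, 22 mm wide, floor 15 mm above the bench, walls up to 55 mm: lift a frame straight up by more than 50 mm to clear them
- rack: the finishing stand: steel base plate fixed to the bench, slender post 18 mm thick and 299 mm high rising from the origin (bench height). Two J-hooks of 10 mm rod at y = -70 and +70 mm stick out about 170 mm on the post's -x side and open toward -x (noses with red tips). Post and hooks are springy, about 4 N per mm along x and downward; never push on them with more than about 12 N
- rack_throat (a point): nominal middle between the two throats, at seat height: x = -150, y = 0, z = 225 mm of the rack, same axes. The hooks are really clamped anywhere within 25 mm of it along x and 9 mm in height, both hooks alike; that setting is not reported and must be felt or seen. Each throat is 23 mm wide along x (the rail is 18) with a level seat
- rack_entry (a point): point 75 mm before (-x) and 40 mm above rack_throat. With the rail's underside here and the frame square to the rack, it clears the noses (26 mm above the seat) when moved along the rack's +x, until it meets the upright risers behind the throats, which go up 65 mm above the seat and stop it; a crossbar runs 80 mm behind the throats
- paint_can: paint can with blue label, 104 mm across, 122 mm high, bystander; origin under its middle
- glue_bottle: yellow glue bottle, 60 mm across, 165 mm high, bystander; origin under its middle
- brush: paint brush lying on the bench, bystander; origin under its middle
- hammer: hammer lying on the bench, bystander
- tape_measure: yellow tape measure, 70 x 34 x 62 mm, bystander; origin under its middle
- sanding_block: cork and red sanding block, 110 x 67 x 34 mm, bystander; origin under its middle
- bar_clamp: bar clamp with a red handle lying on the bench, 300 mm long, about 35 mm high, bystander
Not all that is in view belongs to the job. Leave any green look-alike of the oak_frame alone.

How it is judged:
By the outcome, as a careful person would: the job done as asked, in the order asked, and still so for the second after the job is handed in, with the robot touching nothing.
It also fails if it takes over 64 s, if anything falls off the work surface, if the arm or the gripper's body presses on something with over 40 N, if the wrist force passes 120 N, or if a joint passes its speed limit or range.

ROBOT

A 7-joint arm with a two-finger parallel gripper is mounted at the origin on the work surface. World frame = base frame: x ahead of the robot, y to its left, z up, the work surface at z = 0. Lengths are in m, angles in rad, forces in N, time in s.
With the tool pointing down it reaches from about 0.4 to 0.9 m from the base axis. Payload 5.5 kg.
Tool frame: the origin (TCP) lies midway between the tips of the shut fingers; the grasp point (between the pads) lies 19 mm behind it (manip.grip_depth is the distance from the TCP to the grasp point, in m); z points along the fingers, y is the line along which they close (so a half turn about z gives the same grasp; the last joint's range is limited). The gripper opens to 92 mm and grips with 3 to 60 N. Pads are 19 mm wide; open, the fingers measure 130 mm over their backs; the gripper's body (75 mm by 190 mm) begins 47 mm behind the grasp point.
Start: joints at [1.507, 0.501, -0.427, 1.55, 0.221, 1.138, -0.21], TCP at [0.209, -0.616, 0.227] pointing down, gripper open.
Joint ranges: [-2.88, 2.88], [-0.31, 2.03], [-1.54, 1.56], [0.2, 2.42], [-1.41, 4.55], [0.19, 2.02], [-2.57, 2.57]. Speed limits (rad/s): [2.57, 2.57, 3.14, 3.14, 3.14, 3.14, 3.14].

INTERFACE

Orientations are given as a unit quaternion [x, y, z, w].
In Python, from bench import manip, effector, viewer gives the robot as it stands. Calls block until the motion is done:
- manip.move_pose(position, orientation): joint-space move of the TCP to a pose.
- manip.servo_line(position, ori=None, vel=0.15): straight line of the TCP; ori=None keeps the orientation; vel is the mean speed in m/s.
- manip.movej(angles): joint-space move.
- effector.open_jaws() and effector.close(f_grip=None): open the fingers fully, or close them until they stop; f_grip is the grip in N (None keeps the last).
- manip.sleep(seconds).
- manip.solve_ik(position, orientation): joint angles nearest the present ones, or None.
- viewer.get_image(name): name is "side" or "top"; returns the picture (400x640x3 uint8, red, green, blue); there is no depth.
- viewer.get_calibration(name): a dict with "vfov" (degrees; the focal length in pixels is half the picture's height over the tangent of half this angle, whatever the lens; pixels are square), "cx", "cy" (the principal point, pixels), "eye" and "attitude" of the camera in the world. Camera axes: x right, y down, z forward; pixel columns grow to the right and rows downward; lengths in m; the calibration is good to about 2 mm. A picture is of the moment at which its call begins. get_calibration takes no time and is no camera call.
A pose or a line that the arm cannot do raises manip.PlanningError and nothing moves.
- manip.hand_in(): hands the job in, once; it reports no verdict.
Readings, each from a call of its own:
- manip.current_clock(): time.
- manip.current_q(): joint angles.
- manip.current_joint_velocities(): joint speeds.
- manip.current_tau(): joint torques, N m.
- manip.current_tool_pos(): TCP position.
- manip.current_tcp_rot(): TCP orientation.
- manip.current_force(): force on the tool from outside, world axes, zero at the start.
- manip.current_wrist_torque(): the same for the moment, N m.
- manip.current_finger_gap(): finger opening in m.
Only numpy, scipy, OpenCV 4.12 (cv2) and the standard library are available. Lean on these libraries where they do the work, as an engineer would, in place of code of your own. Each camera call takes 0.05 s, during which the arm holds its last target. There are 200 camera calls.

## Working session

There is one attempt and no reset: what is moved stays moved. The work goes in short steps, each a Python script; the robot and the scene stay as the last script left them, time stands still between calls to the robot, and variables do not carry over. Pictures are saved under pics/ and viewed, on a budget of 10 in all, crops included, one or two more only if the job needs it, and the job is handed in when it is done.

```bash
ls; mkdir -p pics; python3 - <<'E'
from bench import manip, effector, viewer
import cv2
for n in("side","top"):
    cv2.imwrite(f"pics/{n}0.png",viewer.get_image(n)[:,:,::-1]); print(n,viewer.get_calibration(n))
print(manip.current_clock(),manip.current_tcp_rot(),manip.grip_depth,manip.current_force())
E
```

```text
pics
side {'vfov': 43.274833433782916, 'cx': 319.8491406589874, 'cy': 198.76136082974185, 'eye': array([0.01674323, 1.07951353, 1.56207669]), 'attitude': array([-0.2010333 ,  0.91875591, -0.33337726,  0.06582386])}
top {'vfov': 43.81768950458107, 'cx': 318.5681697496755, 'cy': 192.89535413789224, 'eye': array([0.40062124, 0.00765083, 1.54370822]), 'attitude': array([ 0.71387035, -0.6992848 ,  0.03242084, -0.01840598])}
0.1 [ 9.86677463e-01  1.62686329e-01 -1.05521403e-04 -8.55463254e-04] 0.0188 [-0.10565761  0.07626079  0.0541461 ]
```

View pics/side0.png

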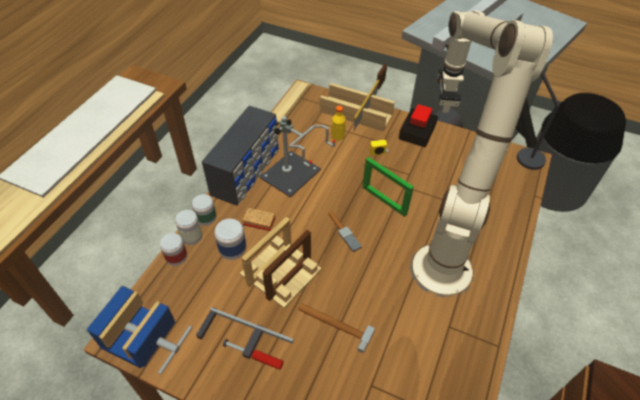

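View pics/top0.png

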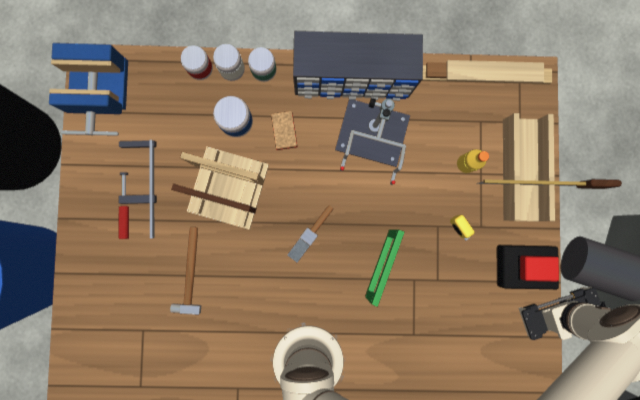

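The top view shows the stand near (228,187), with the oak frame as its far rail at (225,163) and the dark frame near (213,197). The rack is near (375,135), red tips at (342,168) and (393,182). Enlarged crops next.

```bash
python3 - <<'E'
import cv2,numpy as np
t=cv2.imread("pics/top0.png");s=cv2.imread("pics/side0.png")
f=lambda im,x,y,w,h,k:cv2.resize(im[y:y+h,x:x+w],None,fx=k,fy=k,interpolation=cv2.INTER_CUBIC)
a=f(t,165,130,130,110,4); b=f(t,325,85,100,110,4)[:, :280*1]
cv2.imwrite("pics/c1.png",np.hstack([f(t,170,140,100,100,4),f(t,325,90,100,100,4)]))
cv2.imwrite("pics/c2.png",np.hstack([f(s,235,210,100,100,4),f(s,250,110,100,100,4)]))
E
```

```text
(no output)
```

View pics/c1.png

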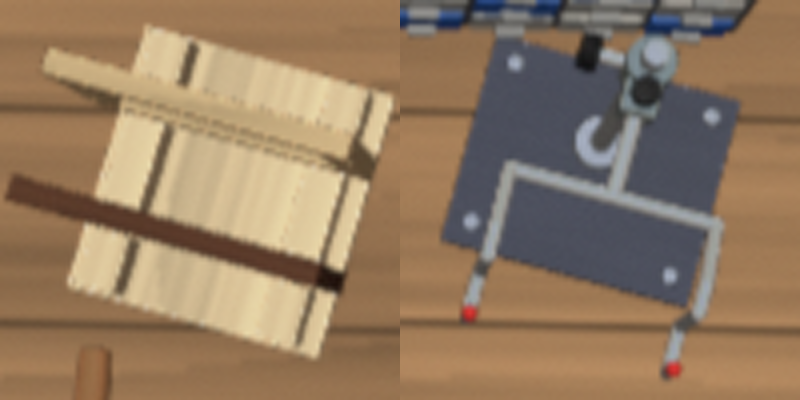

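View pics/c2.png

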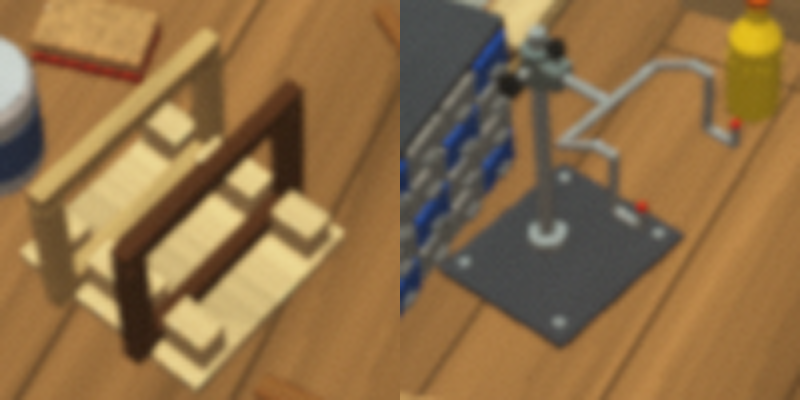

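The crops show: oak top rail in top crop from (45,60) to (377,145), dark rail from (13,187) to (335,280). Red tips in top crop at (470,313) and (672,368), in side crop at (642,207) and (735,125). Now I triangulate.

```bash
cat > h.py <<'E'
import numpy as np
from bench import manip, effector, viewer
from scipy.spatial.transform import Rotation as R
def ray(n,u,v):
    c=viewer.get_calibration(n); f=200/np.tan(np.radians(c["vfov"])/2)
    d=R.from_quat(c["attitude"]).apply([(u-c["cx"])/f,(v-c["cy"])/f,1]); return np.array(c["eye"]),d
def atz(n,u,v,z):
    e,d=ray(n,u,v); return e+d*(z-e[2])/d[2]
def proj(n,p):
    c=viewer.get_calibration(n); f=200/np.tan(np.radians(c["vfov"])/2)
    q=R.from_quat(c["attitude"]).inv().apply(np.array(p)-c["eye"]); return q[:2]/q[2]*f+[c["cx"],c["cy"]]
def tri(a,b):
    (e,d),(g,h)=ray("top",*a),ray("side",*b)
    s=np.linalg.lstsq(np.c_[d,-h],g-e,rcond=None)[0]; p,q=e+d*s[0],g+h*s[1]
    return (p+q)/2,np.linalg.norm(p-q)
E
python3 - <<'E'
from h import *
np.set_printoptions(precision=4,suppress=True)
T=lambda u,v:(170+u/4,140+v/4); K=lambda u,v:(325+(u-400)/4,90+v/4)
S=lambda u,v:(235+u/4,210+v/4); Q=lambda u,v:(250+(u-400)/4,110+v/4)
def line(a,b):
    print(a,b,"mid",(a+b)[:2]/2,"len",np.linalg.norm(a-b),"yaw of y",np.degrees(np.arctan2(-(a-b)[0],(a-b)[1])))
print("oak top");line(atz("top",*T(45,60),.185),atz("top",*T(377,145),.185))
print("oak side");line(atz("side",*S(48,195),.185),atz("side",*S(213,38),.185))
print("dark");line(atz("top",*T(13,187),.185),atz("top",*T(335,280),.185))
print("stand bot corners");[print(atz("top",*T(*p),.015)) for p in((148,25),(392,95),(318,358),(68,288))]
print("tips");a,b=tri(K(470,313),Q(642,207)),tri(K(672,368),Q(735,125));print(a,b)
line(a[0],b[0])
print("plate")
P=[atz("top",*K(*p),.008) for p in((500,38),(738,100),(688,305),(443,240))];print(np.array(P),np.mean(P,0))
line(P[0],P[1]);line(P[3],P[2])
E
```

```text
oak top
[0.5948 0.3599 0.185 ] [0.5413 0.1314 0.185 ] mid [0.568  0.2457] len 0.23463209195418994 yaw of y -13.172699711338042
oak side
[0.5823 0.3585 0.185 ] [0.5333 0.1601 0.185 ] mid [0.5578 0.2593] len 0.2042925482182091 yaw of y -13.854681367911658
dark
[0.5071 0.3781 0.185 ] [0.4483 0.1574 0.185 ] mid [0.4777 0.2678] len 0.22840144461491324 yaw of y -14.926836686145965
stand bot corners
[0.6481 0.3259 0.015 ]
[0.598  0.1364 0.015 ]
[0.3943 0.1874 0.015 ]
[0.4439 0.3795 0.015 ]
tips
(array([ 0.5619, -0.0799,  0.2317]), np.float64(0.0009924525343451738)) (array([ 0.528 , -0.215 ,  0.2315]), np.float64(0.0013629246623997283))
[ 0.5619 -0.0799  0.2317] [ 0.528  -0.215   0.2315] mid [ 0.545  -0.1474] len 0.13925633573343918 yaw of y -14.092881164302554
plate
[[ 0.8079 -0.1146  0.008 ]
 [ 0.7631 -0.3027  0.008 ]
 [ 0.6001 -0.2647  0.008 ]
 [ 0.6468 -0.0726  0.008 ]] [ 0.7045 -0.1887  0.008 ]
[ 0.8079 -0.1146  0.008 ] [ 0.7631 -0.3027  0.008 ] mid [ 0.7855 -0.2087] len 0.19331370192076042 yaw of y -13.3935393627934
[ 0.6468 -0.0726  0.008 ] [ 0.6001 -0.2647  0.008 ] mid [ 0.6234 -0.1686] len 0.19764352355367698 yaw of y -13.664736761993083
```

```bash
python3 - <<'E'
from h import *
np.set_printoptions(precision=4,suppress=True)
K=lambda u,v:(325+(u-400)/4,90+v/4); Q=lambda u,v:(250+(u-400)/4,110+v/4)
for n,a,b in(("xbar L",(511,168),(563,141)),("xbar R",(718,222),(660,66)),("elbowR",(697,312),(709,74)),("elbowL",(485,262),(614,155)),("post top",(655,50),(537,33)),("junction",(615,190),(607,103))):
    print(n,*tri(K(*a),Q(*b)))
yw=np.radians(-14);ex=np.array([np.cos(yw),np.sin(yw)]);ey=np.array([-ex[1],ex[0]])
# candidates for IK
for nm,p in(("oak",(.5647,.2464)),("throat",np.array([.545,-.1474])+.0165*ex)):
  for a in(76,-104):
    for z in(.154,.21,.3):
      r=R.from_quat([np.cos(np.radians(a/2)),np.sin(np.radians(a/2)),0,0])
      print(nm,a,z,manip.solve_ik([*p,z],r.as_quat()))
  print(nm,proj("top",[*p,.185]),proj("side",[*p,.185]))
  # predicted oak top-face corners
s=np.array([.521,.2573])+.045*ex
for sx,sy in((-1,-1),(-1,1),(1,1),(1,-1)):
    p=[*(s+sx*.009*ex+sy*.11*ey),.185]; print("crop T",(proj("top",p)-[170,140])*4,"S",(proj("side",p)-[235,210])*4)
E
```

```text
xbar L [ 0.6544 -0.1038  0.2562] 0.0025512510053413632
xbar R [ 0.6216 -0.2424  0.2481] 0.0059725125948326555
elbowR [ 0.5599 -0.223   0.2773] 0.001633651989280861
elbowL [ 0.5904 -0.0852  0.2811] 0.002152170607103293
post top [ 0.7257 -0.1925  0.2903] 0.0040822231345299075
junction [ 0.6428 -0.1733  0.2495] 0.0023222116442948625
oak 76 0.154 [ 0.3681  0.9083 -1.3045  1.6882  0.9139  1.289  -1.3759]
oak 76 0.21 [ 0.3719  0.8107 -1.3024  1.641   0.8036  1.3284 -1.3074]
oak 76 0.3 [ 0.373   0.684  -1.2997  1.5379  0.6626  1.4267 -1.2094]
oak -104 0.154 [ 0.3681  0.9083 -1.3045  1.6882  0.9139  1.289   1.7657]
oak -104 0.21 [ 0.3719  0.8107 -1.3024  1.641   0.8036  1.3284  1.8342]
oak -104 0.3 [ 0.373   0.684  -1.2997  1.5379  0.6626  1.4267  1.9322]
oak [222.4449 166.8303] [268.2608 234.9416]
throat 76 0.154 [ 0.8925  0.6001 -0.9124  1.7831  0.5468  1.0336 -0.4715]
throat 76 0.21 [ 0.9247  0.5346 -0.9529  1.7344  0.4783  1.1248 -0.42  ]
throat 76 0.3 [ 0.9628  0.4465 -0.9997  1.6296  0.3888  1.2807 -0.35  ]
throat -104 0.154 [-0.6533  0.8986  1.354   1.8335 -0.9403  1.2406 -2.3903]
throat -104 0.21 [-0.6691  0.7813  1.3574  1.7857 -0.8049  1.2691 -2.4808]
throat -104 0.3 [-0.7166  0.781   1.5315  1.6823 -0.7859  1.4641 -2.4809]
throat [367.3174 171.3859] [318.5723 158.0572]
crop T [361.2528 162.0773] S [226.6911  24.2994]
crop T [50.9901 77.8705] S [ 49.6267 191.8874]
crop T [58.3858 52.7151] S [ 33.4712 180.1153]
crop T [368.3419 136.8434] S [210.8571  13.9516]
```

```bash
cat >> h.py <<'E'
yaw=np.radians(-14)
def quat(yaw=yaw): a=yaw+np.pi/2; return np.array([np.cos(a/2),np.sin(a/2),0,0])
ex=np.array([np.cos(yaw),np.sin(yaw),0]); ey=np.array([-ex[1],ex[0],0])
def F():
    f=np.mean([manip.current_force() for _ in range(3)],0); return np.round([f@ex,f@ey,f[2]],2)
def st(m=""): print(m,"t",round(manip.current_clock(),2),"F'",F(),"M",np.round(manip.current_wrist_torque(),2),"tcp",np.round(manip.current_tool_pos(),4),"gap",round(manip.current_finger_gap(),4))
E
python3 - <<'E'
from h import *
G=np.array([.5666,.2542,0])
for p in([.38,-.3,.45],[.45,.1,.42]): manip.move_pose(p,quat()); st()
manip.move_pose(G+[0,0,.30],quat()); st()
manip.servo_line(G+[0,0,.157],vel=.12); st("down")
import cv2
ims=[cv2.resize(viewer.get_image(n)[y:y+100,x:x+100,::-1],None,fx=4,fy=4,interpolation=cv2.INTER_CUBIC) for n,x,y in(("top",170,120),("side",225,180))]
cv2.imwrite("pics/g1.png",np.hstack(ims))
E
```

```text
t 1.66 F' [-0.79  0.78 -0.56] M [-0.03 -0.03  0.02] tcp [ 0.379  -0.3015  0.4492] gap 0.0916
 t 3.17 F' [0.38 0.22 0.11] M [-0.07 -0.11 -0.03] tcp [0.4505 0.0985 0.4199] gap 0.0917
 t 4.08 F' [-0.07 -0.3   0.76] M [-0.   -0.05  0.01] tcp [0.5671 0.2528 0.3003] gap 0.0918
down t 5.42 F' [ 0.19  0.39 -0.19] M [ 0.01 -0.08  0.02] tcp [0.5671 0.2547 0.1579] gap 0.0917
```

View pics/g1.png

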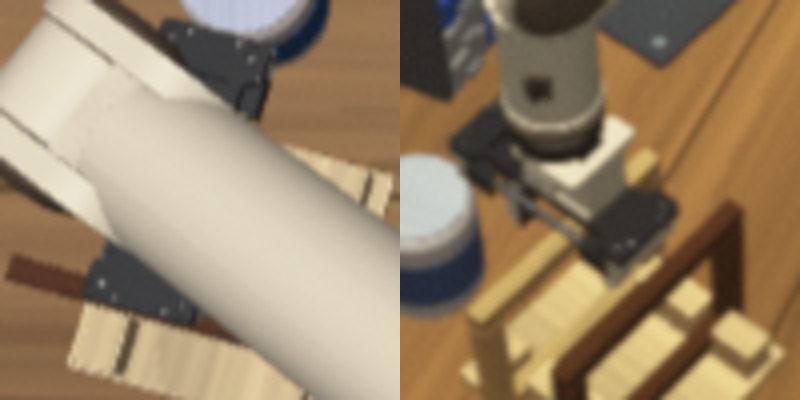

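The fingers straddle the oak rail about midway along it, the dark frame is clear, and nothing is touched. Closing gently.

```bash
python3 - <<'E'
from h import *
effector.close(5); st("closed5")
f=F()
p=np.array(manip.current_tool_pos())
effector.close(30); st("closed30")
manip.servo_line(p+[0,0,.02],vel=.05); st("up20")
manip.servo_line(p+[0,0,.08],vel=.1); st("up80")
manip.servo_line(p+[0,0,.20],vel=.15); manip.sleep(.2); st("up200")
import cv2
ims=[cv2.resize(viewer.get_image(n)[y:y+100,x:x+100,::-1],None,fx=4,fy=4,interpolation=cv2.INTER_CUBIC) for n,x,y in(("top",170,120),("side",225,160))]
cv2.imwrite("pics/g2.png",np.hstack(ims))
E
```

```text
closed5 t 6.65 F' [ 0.85 -0.11  0.19] M [-0.   -0.27 -0.03] tcp [0.5668 0.2541 0.157 ] gap 0.0183
closed30 t 6.87 F' [ 0.07  0.89 -0.79] M [ 0.   -0.15  0.04] tcp [0.5666 0.2542 0.157 ] gap 0.0179
up20 t 7.42 F' [ 0.15 -0.28 -2.8 ] M [-0.02 -0.07 -0.  ] tcp [0.5668 0.2541 0.1772] gap 0.0175
up80 t 8.17 F' [-0.   -0.84 -2.38] M [-0.02 -0.06  0.01] tcp [0.5666 0.2538 0.2368] gap 0.0181
up200 t 9.32 F' [-0.14  0.34 -2.51] M [-0.06 -0.08  0.01] tcp [0.5665 0.2538 0.3559] gap 0.0179
```

View pics/g2.png

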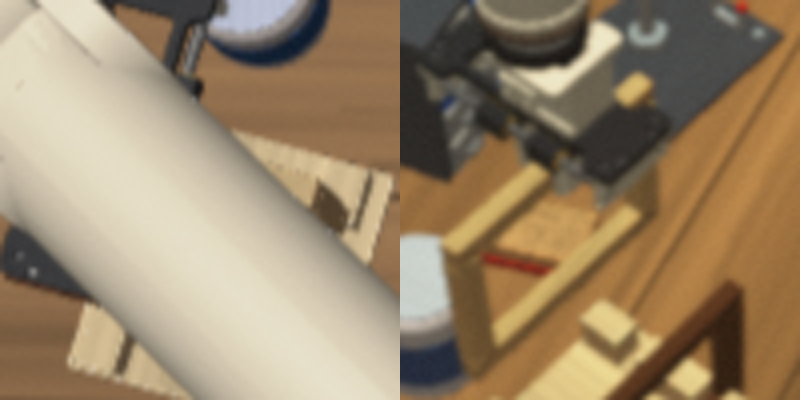

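The frame is held level and clear of the stand. In the side crop, the rail runs from (455,247) to (638,88). Going to the entry.

```bash
cat >> h.py <<'E'
TH=np.array([.560,-.151,0])
E
python3 - <<'E'
from h import *
a=atz("side",225+55/4,160+247/4,.384);b=atz("side",225+238/4,160+88/4,.384);g=np.array(manip.current_tool_pos())
print("ends along y'",(a-g)@ey,(b-g)@ey,"x'",(a-g)@ex,(b-g)@ex)
E_=TH-.075*ex
manip.servo_line(E_+[0,0,.37],vel=.2); st("above entry")
manip.servo_line(E_+[0,0,.258],vel=.1); manip.sleep(.2); st("entry")
import cv2
ims=[cv2.resize(viewer.get_image(n)[y:y+100,x:x+100,::-1],None,fx=4,fy=4,interpolation=cv2.INTER_CUBIC) for n,x,y in(("top",320,110),("side",275,110))]
cv2.imwrite("pics/g3.png",np.hstack(ims))
E
```

```text
ends along y' 0.10886106405203348 -0.09247017455280902 x' -0.007317279576445092 -0.009082551027348432
above entry t 11.54 F' [-0.1  -0.34 -2.72] M [-0.05 -0.07  0.03] tcp [ 0.4874 -0.1317  0.3701] gap 0.0181
entry t 13.01 F' [ 0.44 -0.43 -3.14] M [-0.07 -0.03  0.03] tcp [ 0.4875 -0.133   0.2585] gap 0.0179
```

View pics/g3.png

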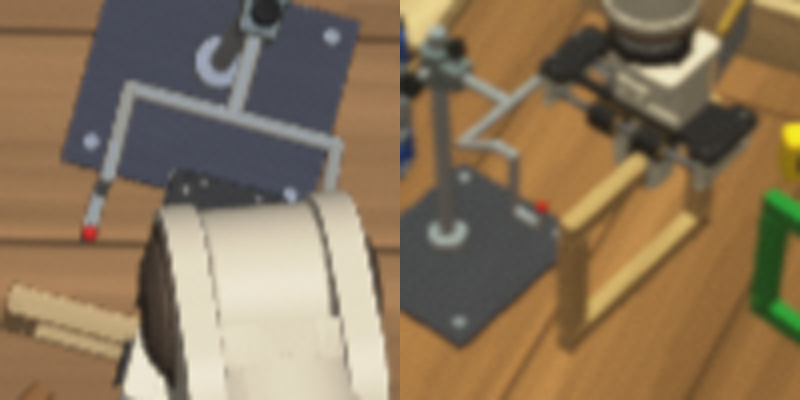

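The rail sits in front of the noses and is parallel to the crossbar. Its left end is at top crop (10,297), and the left red tip is at (90,232). I'll check the lateral offset, then advance by feel.

```bash
python3 - <<'E'
from h import *
e=atz("top",320+9/4,110+297/4,.286); g=np.array(manip.current_tool_pos()); tip=np.array([.5619,-.0799,0])
s=atz("side",275+178/4,110+224/4,.286)
print("end-tip y'",(e-tip)@ey,(s-tip)@ey,"want .040; end rel tcp",(e-g)@ey,(s-g)@ey)
E_=TH-.075*ex+[0,0,.258]
f0=F()
manip.servo_line(E_+.064*ex,vel=.06); st("64")
for d in np.arange(.065,.105,.0015):
    manip.servo_line(E_+d*ex,vel=.02)
    f=F()-f0; print(round(d,4),f)
    if abs(f[0])>2.2: break
st()
E
```

```text
end-tip y' 0.04130663020865922 0.03645432221452046 want .040; end rel tcp 0.11082384002599094 0.10597153203185218
64 t 14.32 F' [-0.09 -0.78 -1.22] M [-0.06 -0.07  0.01] tcp [ 0.549  -0.1483  0.258 ] gap 0.0178
0.065 [ 0.25  0.1  -0.32]
0.0665 [-0.5   0.18  1.  ]
0.068 [0.04 1.15 0.68]
0.0695 [ 0.2  -0.61  0.84]
0.071 [ 0.43  0.64 -0.2 ]
0.0725 [-0.55 -0.28 -0.66]
0.074 [-1.24  0.9   0.45]
0.0755 [-0.41  0.65  0.71]
0.077 [-0.26  0.06 -0.1 ]
0.0785 [0.05 0.88 0.78]
0.08 [-2.47  1.29  0.89]
 t 17.07 F' [-2.45  0.99 -1.66] M [0.13 0.29 0.04] tcp [ 0.5645 -0.152   0.2579] gap 0.0179
```

Risers felt at d ≈ 79.5 mm, so the throat centre is at d ≈ 76.8 mm. Back off to there and lower by feel.

```bash
python3 - <<'E'
from h import *
E_=TH-.075*ex+.0768*ex
manip.servo_line(E_+[0,0,.258],vel=.03); manip.sleep(.1); f0=np.mean([F() for _ in range(4)],0); print(f0)
z=.258
while z>.198:
    z-= .003 if z>.2225 else .001
    manip.servo_line(E_+[0,0,z],vel=.04 if z>.2225 else .02)
    f=F()-f0; print(round(z,4),np.round(f,2))
    if f[2]>2.5 or np.hypot(f[0],f[1])>4: break
manip.sleep(.1); st()
import cv2
ims=[cv2.resize(viewer.get_image(n)[y:y+100,x:x+100,::-1],None,fx=4,fy=4,interpolation=cv2.INTER_CUBIC) for n,x,y in(("top",320,90),("side",260,100))]
cv2.imwrite("pics/g4.png",np.hstack(ims))
E
```

```text
[ 0.5   1.26 -2.7 ]
0.255 [-0.68 -0.61  0.96]
0.252 [-0.74 -1.03 -0.74]
0.249 [ 0.09 -1.25  0.35]
0.246 [-0.89 -1.59  0.7 ]
0.243 [-0.49 -1.06  0.23]
0.24 [-0.1  -0.72  0.49]
0.237 [ 0.07 -1.73  0.6 ]
0.234 [-0.52 -0.86  0.76]
0.231 [ 0.29 -0.9   1.41]
0.228 [ 0.25 -1.02  0.21]
0.225 [ 0.41 -0.8   0.34]
0.222 [-0.55 -1.58  0.85]
0.221 [-1.04 -1.15  0.16]
0.22 [-0.87 -1.03 -0.36]
0.219 [-0.68 -1.38 -0.72]
0.218 [ 0.45 -1.19  0.35]
0.217 [-0.23 -0.85 -0.13]
0.216 [-1.12 -0.91  0.35]
0.215 [-0.84 -0.58  0.09]
0.214 [ 0.   -0.75  0.44]
0.213 [-0.44 -1.55  1.03]
0.212 [-0.13 -1.69  1.72]
0.211 [ 0.02 -1.27  3.81]
 t 23.33 F' [0.85 0.42 0.74] M [-0.01 -0.14 -0.04] tcp [ 0.562  -0.1514  0.2112] gap 0.0177
```

View pics/g4.png

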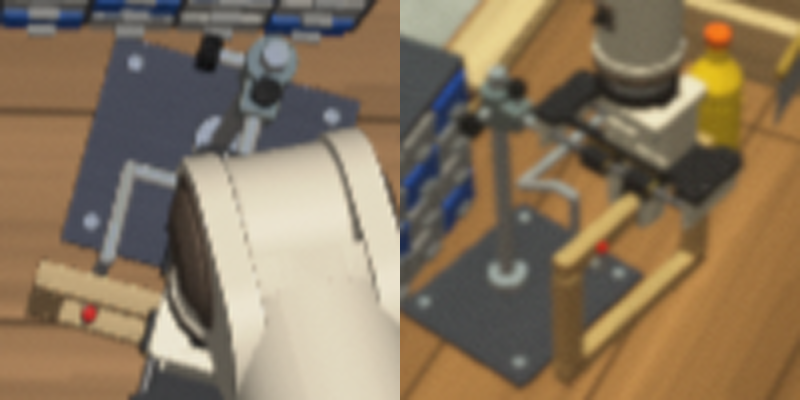

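The rail rests on the seats: 3.8 N contact with little moment change, and the left red nose is visible in front of the rail at top crop (88,313) and side crop (600,247). Release, then lift away.

```bash
python3 - <<'E'
from h import *
p=np.array(manip.current_tool_pos())
manip.servo_line(p-[0,0,.0005],vel=.02);st("pre")
effector.open_jaws(); manip.sleep(.2); st("open")
manip.servo_line([p[0],p[1],.30],vel=.07); st("up")
manip.servo_line([p[0],p[1],.40],vel=.15); st("up2")
manip.move_pose([.40,.12,.45],quat()); manip.sleep(.5); st("away")
import cv2
ims=[cv2.resize(viewer.get_image(n)[y:y+100,x:x+100,::-1],None,fx=4,fy=4,interpolation=cv2.INTER_CUBIC) for n,x,y in(("top",320,90),("side",260,100))]
cv2.imwrite("pics/g5.png",np.hstack(ims))
E
```

```text
pre t 23.68 F' [-1.49 -0.23  1.35] M [-0.09 -0.18  0.01] tcp [ 0.562  -0.1514  0.2108] gap 0.0179
open t 25.12 F' [ 0.02  0.25 -0.21] M [-0.04 -0.09  0.01] tcp [ 0.562  -0.1514  0.2107] gap 0.0918
up t 26.55 F' [ 0.16  0.15 -0.62] M [ 0.01 -0.07  0.  ] tcp [ 0.5617 -0.1515  0.2995] gap 0.0914
up2 t 27.37 F' [ 1.2   0.04 -0.01] M [-0.04 -0.05  0.03] tcp [ 0.5615 -0.1515  0.3991] gap 0.0916
away t 29.08 F' [ 0.04  0.42 -0.51] M [-0.   -0.12  0.01] tcp [0.4001 0.1199 0.4499] gap 0.0918
```

View pics/g5.png

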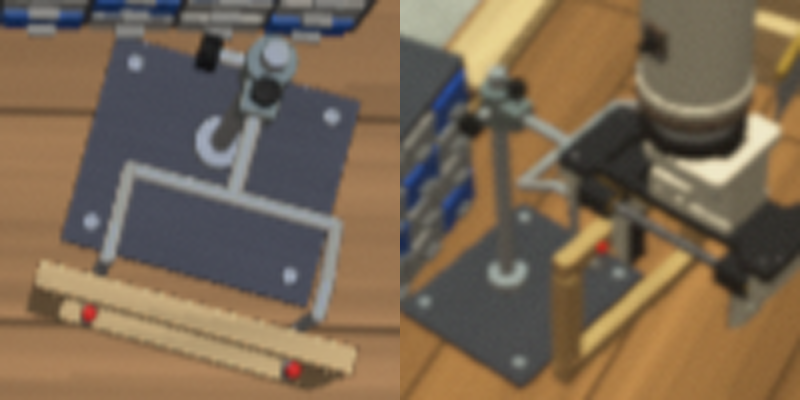

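The frame hangs with both red noses through the opening, in front of the rail, at top crop (89,313) and (293,370). It is square to the rack and the arm is clear. Handing in.

```bash
python3 - <<'E'
from h import *
manip.hand_in(); st("done")
E
```

```text
the job is handed in; nothing more can be done
the job is handed in; nothing more can be done
```

The oak frame is hanging by its top rail on both J-hooks, and I handed the job in at about 29 s of the 64 s allowed.

- **Grasp:** I gripped the top rail in the stand and lifted it straight out.
- **Finding the hooks:** I brought the frame in over the noses until it touched the risers with about 2.5 N. I then backed off to mid-throat and lowered it until the seats pushed back with about 3.8 N. That put the seat at about 0.215 m, roughly 10 mm below the nominal height and just past the stated ±9 mm, though within measuring error.
- **Release:** I opened the gripper only after the hooks were carrying the rail. The moment reading stayed nearly balanced, which suggests both hooks carry it.

The last picture, taken before hand-in, shows both red noses through the opening in front of the rail, with the frame square to the rack. The arm was clear, with near-zero wrist force.

I did not re-check the dark frame and the other bench items in a full view at the end. No reading during the moves suggested contact with them.

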